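# Push the keyed shaft home in the pulley and hold it down

## Robot

A 7-joint arm with a two-finger parallel gripper is mounted at the origin on a cart in front of the work surface, level with it; the furniture and walls round the work are solid. World frame = base frame: x ahead of the robot, y to its left, z up, the work surface at z = 0. Lengths are in m, angles in rad, forces in N, time in s.
With the tool pointing down it reaches from about 0.4 to 0.9 m from the base axis. Payload 5.5 kg.
Tool frame: the origin (TCP) lies at the very end of the fingers, on their centre line; the grasp point (between the pads) lies 19 mm behind it; z points along the fingers, y is the direction in which the jaws open and shut (so a half turn about z gives the same grasp; the last joint's range is limited). The gripper opens to 92 mm and grips with 3 to 60 N. Pads are 19 mm wide; open, the fingers measure 130 mm over their backs; the gripper's body (75 mm by 190 mm) begins 47 mm behind the grasp point.
Start: joints at [-0.882, 0.501, -0.427, 1.55, 0.221, 1.138, -0.21], TCP at [0.268, 0.592, 0.227] pointing down, gripper open.
Joint ranges: [-2.88, 2.88], [-0.31, 2.03], [-1.54, 1.56], [0.2, 2.42], [-1.41, 4.55], [0.19, 2.02], [-2.57, 2.57]. Speed limits (rad/s): [2.57, 2.57, 3.14, 3.14, 3.14, 3.14, 3.14].

## Interface

Orientations are given as a rotation vector (axis times angle).
In Python, from plant import monitor, cams, ticket gives the robot as it stands. The module is installed in compiled form; this text tells all that it offers.
- The arm moves only by the tool carry_out, never from a script. Its argument "plan" is a list of rows, each a list of 7 numbers: the shift along the tool's x, y, z as a fraction of full scale, then the turn, a rotation vector about the tool's x, y, z as a fraction of full scale, then the opening, from 0 (shut) to 1 (fully open). A call has exactly 5 rows; each row is the pose to reach, as a shift and turn from the pose commanded when the call began, along the tool's axes at that moment; what a row does not reach only later rows make up. Full scale, the value 1, is 0.6 m for a shift and 60 degrees for a turn. A row lasts 1/10 s, in which the tool goes at most 50 mm and 8.59 degrees, less where a joint would pass 70% of its speed; a pose out of reach is approached as far as the arm can. A call with a number of a shift or a turn outside -1 to 1 is refused whole. A call with a gripper value outside its range is refused whole. The fingers move at their own pace and stop on an object; "newtons" is the grip in N (left out, the last holds). Time passes only in rows, so rows that repeat a pose let the fingers close, or fill a call up. It gives the time, the measured TCP pose, the force and the opening at its end, in the units of the state.
- monitor.get_state(): the state, without advancing time (a new reading comes with each control period).
- cams.snapshot(name): name is "side" or "top" or "wrist"; returns (picture, depth): 420x560x3 uint8, red, green, blue; 420x560 float32, m along the optical axis (not along the pixel's ray), 0 where there is no reading.
- cams.calibration(name): a dict with "intrinsics" (3x3 intrinsics, pixels), "k1" (the pictures are not rectified: a ray, as slopes to the right and down, at radius r is drawn at 1 + k1 r^2 times it, then the intrinsics apply), "T" (4x4, takes a point from camera to world coordinates). Camera axes: x right, y up, looking along -z (the intrinsics and any distortion apply to the point x, -y, -z); pixel columns grow to the right and rows downward; lengths in m; the calibration is good to about 2 mm. A picture is of the moment at which its call begins: read the wrist's pose just before it. calibration takes no time and is no camera call; for the wrist camera it gives the pose at the moment of the call.
- ticket.sign_off(): hands the job in, once; it reports no verdict.
The state is a dict: "t": time; "joint_pos": joint angles; "dq": joint speeds; "joint_efforts": joint torques, N m; "position": TCP position; "tcp_rot": TCP orientation; "ft_force": force on the tool from outside, world axes, zero at the start; "ft_torque": the same for the moment, N m; "finger_gap": opening from 0.0 (shut) to 1.0 (fully open).
Only numpy, scipy, OpenCV 4.12 (cv2) and the standard library are available. Lean on these libraries where they do the work, as an engineer would, in place of code of your own. Each camera call takes 0.05 s, during which the arm holds its last target. There are 200 camera calls.

## Task

Take the shaft that has a key on its side out of the rack and put it, small end down, into the bore of the toothed pulley, turning it until the key slips into the keyway. Push on against the spring plunger in the bore until the shaft's collar sits down on the pulley's hub, and finish like that: still gripping the shaft and still pushing it home. Leave the plain shaft without a key standing in the rack.

Things in the scene. Friction and masses are not known exactly. Their poses are not given: they have to be found in the camera images.
- keyed_shaft_head (a point): keyed steel shaft, loose, 160 g, 86 mm tall, upright in one of the rack's two sockets. Point: centre of its square gripping head (20 x 20 mm, 36 mm tall, flats facing its own x and y), z up. Below the head: neck of 18 mm diameter, collar of 34 mm diameter with its underside 36 mm below this point, shank of 18 mm diameter with its slightly tapered tip 68 mm below this point
- key_foot (a point): lower end of the keyed shaft's key, on the outside of the shank, 54 mm below the head's centre (14 mm above the tip). The key is a 6 mm wide dark steel bar on the -x side of the shank, reaching 13 mm out from the axis and ending 1.5 mm under the collar. Dark lines 3 mm wide, engraved on the collar and on the top of the head, point out to the key's side. Same axes as the head
- plain_shaft_head (a point): plain steel shaft, loose: like the keyed shaft but without key or lines, in the rack's other socket (either shaft may be in either socket). Point: centre of its square head
- hub_mouth (a point): centre of the mouth of the pulley's bore, on the flat top of the round hub (40 mm diameter), 58 mm above the bench, z up. The toothed aluminium pulley (68 mm diameter) is fixed, axis upright, on a fixed square base plate (104 x 104 x 14 mm). Bore 20 mm in diameter, 44 mm deep
- keyway (a point): outer end of the keyway, at the mouth: an 8 mm wide slot on the -x side of the bore, reaching 15 mm out from the axis and running the full depth. Same axes as the mouth: the key slips in when the shaft's x axis points the same way as this x axis. A key that misses stands on the hub's flat top
- plunger (a joint): spring plunger (brass disc) in the bore, its top 16 mm below the mouth when up. 0 when up, grows (m) as it is pressed down; 0.016 when the shaft's collar sits on the hub. Needs about 3 N to start, about 8 N when the shaft is home, and lifts the shaft again when the push ends
- rack: grey plastic block 55 x 130 x 30 mm, fixed, origin at the centre of its underside; two round sockets 12 mm deep and 20 mm wide, 36 mm to either side of the centre along its y axis, in which the shafts stand on their tips with the key visible above the block

How it is judged:
By the outcome, as a careful person would: the job done as asked, in the order asked, and still so for the second after the job is handed in, while the arm keeps its last pose, push and grip.
It also fails if it takes over 42 s, if anything falls off the work surface, if the arm or the gripper's body presses on something with over 40 N, if the wrist force passes 120 N, or if a joint passes its speed limit or range.

## Working session

There is one attempt and no reset: what is moved stays moved. The work goes in short steps, Python scripts to look and compute and a tool call to move; the robot and the scene stay as the last step left them, time stands still between calls to the robot, and variables do not carry over. Pictures are saved under pics/ and viewed, about 8 in all and at most 12, crops included, and the job is handed in when it is done.

Besides the shell and the picture viewer there is one more tool, called after "Request:" by a JSON object that holds its "method" and its "body". carry_out: Moves the arm, as the interface text tells. Shift numbers are shares of 0.6 m and turn numbers shares of 60 degrees, none past 1 either way. Its arguments: {"type":"object","properties":{"plan":{"type":"array","items":{"type":"array","items":{"type":"number","minimum":-1,"maximum":1}}},"newtons":{"type":"number"}},"required":["plan"]}

```bash
mkdir -p pics
cat > h.py <<'E'
import numpy as np, cv2
from plant import monitor, cams, ticket
from scipy.spatial.transform import Rotation as R
def snap(n,f):
    c=cams.calibration(n); p,d=cams.snapshot(n)
    cv2.imwrite(f'pics/{f}.png',p[:,:,::-1]); np.savez(f'pics/{f}.npz',p=p,d=d,K=c['intrinsics'],k1=c['k1'],T=c['T'])
def load(f): return np.load(f'pics/{f}.npz')
def ray(S,u,v):
    K=S['K'];k=float(S['k1'])
    n=cv2.undistortPoints(np.array([[[u,v]]],float),K,np.array([k,0,0,0.]))[0,0]
    return n
def w(S,u,v,d=None,z=None):
    n=ray(S,u,v);T=S['T'];r=T[:3,:3]@np.array([n[0],-n[1],-1]);o=T[:3,3]
    if z is not None: d=(z-o[2])/r[2]
    elif d is None: d=S['d'][int(round(v)),int(round(u))]
    return o+d*r
def proj(S,P):
    T=S['T'];c=T[:3,:3].T@(np.array(P)-T[:3,3]);n=np.array([c[0],-c[1]])/-c[2]
    n=n*(1+float(S['k1'])*(n@n));return (S['K']@[n[0],n[1],1])[:2]
E
python3 - <<'E'
from h import *
s=monitor.get_state();print(s)
for n in('top','side'):
    snap(n,n+'0');S=load(n+'0');print(n,S['K'],S['k1'],S['T'].round(3))
a=cv2.imread('pics/top0.png');b=cv2.imread('pics/side0.png')
cv2.imwrite('pics/v0.png',cv2.resize(np.hstack([a,b]),(800,300)))
E
```

```text
{'t': 0.0, 'joint_pos': array([-0.88176626,  0.50187259, -0.42680502,  1.55143171,  0.22079411,
        1.13826873, -0.21030897]), 'dq': array([ 3.24676730e-04, -2.44760339e-04, -3.04519959e-05, -4.30668054e-04,
       -3.51795259e-03, -1.57546149e-04, -3.35511384e-04]), 'joint_efforts': array([-4.48235205e-04, -5.66583395e+01, -5.81656292e+00, -2.79121184e+01,
       -6.88361702e-02,  3.05982458e-02,  1.69725204e-04]), 'position': array([0.26824498, 0.59131623, 0.22567165]), 'tcp_rot': array([-6.63665037e-01, -3.07018296e+00,  2.91973148e-03]), 'ft_force': array([-0.86359837,  0.84174963, -0.23311178]), 'ft_torque': array([-0.00851115,  0.0021154 , -0.03404006]), 'finger_gap': 1.0012596460761798}
top [[384.64553164   0.         281.74958117]
 [  0.         384.64553164 208.01472067]
 [  0.           0.           1.        ]] 0.033018644535203825 [[-0.109  0.968 -0.225  0.386]
 [-0.994 -0.105  0.029  0.046]
 [ 0.005  0.227  0.974  0.916]
 [ 0.     0.     0.     1.   ]]
side [[519.78785813   0.         280.18655236]
 [  0.         519.78785813 208.25793692]
 [  0.           0.           1.        ]] 0.06663311085274329 [[ 1.     0.005 -0.024  0.559]
 [-0.023  0.508 -0.861 -0.765]
 [ 0.008  0.861  0.508  0.565]
 [ 0.     0.     0.     1.   ]]
```

View pics/top0.png

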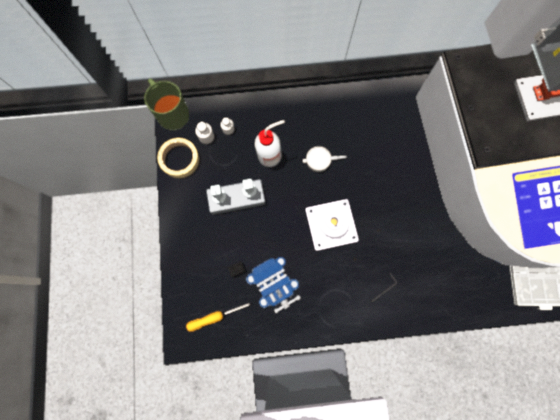

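View pics/side0.png

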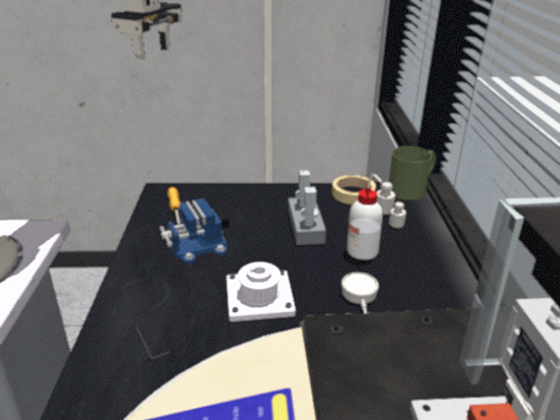

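The top view shows the rack at about (236,196), with shaft heads at (216,193) and (250,187), and the pulley at (333,222). The side view shows the pulley at (260,285) and the heads at (304,180) and (310,200). I'll enlarge these next.

Run:
```python
from h import *
a=cv2.imread('pics/top0.png');b=cv2.imread('pics/side0.png')
c1=cv2.resize(a[170:220,200:270],(420,300),interpolation=2)
c2=cv2.resize(a[195:255,300:365],(325,300),interpolation=2)
c3=cv2.resize(b[165:250,280:335],(194,300),interpolation=2)
c4=cv2.resize(b[250:325,220:300],(320,300),interpolation=2)
o=np.zeros((600,745,3),np.uint8);o[:300,:420]=c1;o[:300,420:]=c2;o[300:,:194]=c3;o[300:,200:520]=c4
cv2.imwrite('pics/c0.png',o)
S=load('top0')
for p in[(216,193),(250,187),(218,188),(248,183),(236,205),(333,222),(312,208),(352,240)]:print(p,w(S,*p).round(4))
S=load('side0')
for p in[(304,175),(310,192),(305,180),(310,200),(260,272),(248,310)]:print(p,w(S,*p).round(4))
```

```text
(216, 193) [0.6226 0.1611 0.1041]
(250, 187) [0.6279 0.086  0.1053]
(218, 188) [0.6342 0.1562 0.1017]
(248, 183) [0.6382 0.0897 0.103 ]
(236, 205) [0.6098 0.1266 0.0299]
(333, 222) [ 0.5424 -0.0943  0.0411]
(312, 208) [ 0.5868 -0.0533  0.0135]
(352, 240) [ 0.4992 -0.1367  0.0166]
(304, 175) [0.6313 0.1542 0.0995]
(310, 192) [0.6377 0.08   0.1018]
(305, 180) [0.6337 0.1551 0.0879]
(310, 200) [0.6382 0.0783 0.0857]
(260, 272) [ 0.5461 -0.0868  0.0451]
(248, 310) [ 0.5275 -0.1397  0.0114]
```

View pics/c0.png

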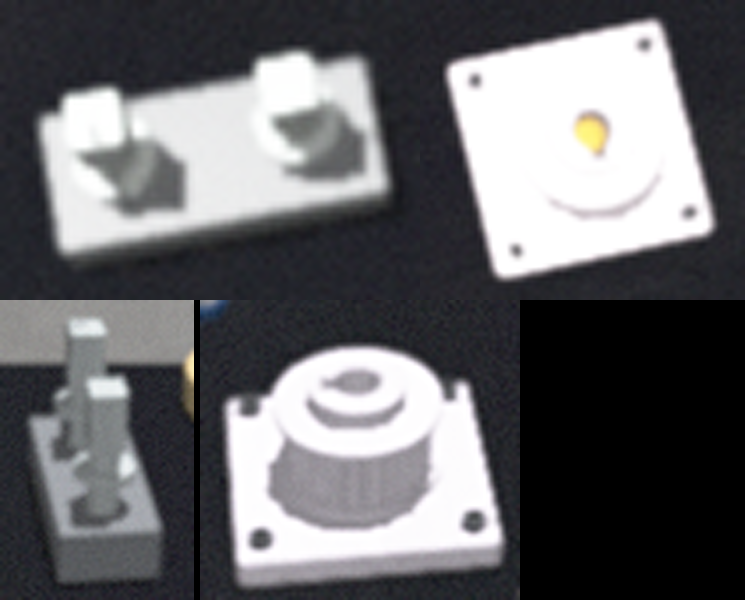

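The left head (y≈0.157) seems to carry a line on top. The pulley's slot points toward the bottom of the image, about world -x. I'll check both with the wrist camera from above.

```bash
cat >> h.py <<'E'
def plan(goal,yaw=None,R0=None,p0=None):
    "tool-frame shift/turn fractions from measured pose to goal (tool down, tool y axis at world angle yaw)"
    s=monitor.get_state();Rt=R.from_rotvec(s['tcp_rot']).as_matrix() if R0 is None else R0
    p=s['position'] if p0 is None else p0
    out=Rt.T@(np.array(goal)-p)/0.6
    if yaw is None: return out.round(4)
    y=np.array([np.cos(yaw),np.sin(yaw),0]);z=np.array([0,0,-1.]);best=None
    for sg in(1,-1):
        G=np.c_[np.cross(sg*y,z),sg*y,z];t=R.from_matrix(Rt.T@G).as_rotvec()/np.radians(60)
        if best is None or np.linalg.norm(t)<np.linalg.norm(best):best=t
    return out.round(4),best.round(4)
E
python3 - <<'E'
from h import *
s=monitor.get_state();Rt=R.from_rotvec(s['tcp_rot']).as_matrix();print(Rt.round(3))
c=cams.calibration('wrist');print(c['intrinsics'],c['k1'])
T=np.eye(4);T[:3,:3]=Rt;T[:3,3]=s['position'];print((np.linalg.inv(T)@c['T']).round(3))
S=load('top0');s2=load('side0')
# rack corners & plate corners from top crops
for u,v in[(40,118),(365,60),(390,190),(62,252)]:print('rack',w(S,200+u/6,170+v/6,z=.03).round(4))
for u,v in[(450,65),(660,20),(713,230),(498,277)]:print('plate',w(S,300+(u-420)/5,195+v/5,z=.014).round(4))
print('bore',w(S,300+(590-420)/5,195+130/5,z=.05).round(4))
print(plan([.56,.05,.33],1.45))
E
```

```text
[[-0.911  0.413 -0.001]
 [ 0.413  0.911 -0.002]
 [ 0.    -0.002 -1.   ]]
[[321.60760048   0.         280.33497165]
 [  0.         321.60760048 207.86021677]
 [  0.           0.           1.        ]] -0.0490687228462327
[[-0.     0.964  0.266  0.071]
 [ 1.     0.001 -0.002 -0.   ]
 [-0.002  0.266 -0.964 -0.157]
 [ 0.     0.     0.     1.   ]]
rack [0.6548 0.193  0.03  ]
rack [0.665  0.0622 0.03  ]
rack [0.6105 0.0576 0.03  ]
rack [0.5994 0.188  0.03  ]
plate [ 0.5883 -0.0388  0.014 ]
plate [ 0.5995 -0.1427  0.014 ]
plate [ 0.4955 -0.1524  0.014 ]
plate [ 0.4844 -0.0486  0.014 ]
bore [ 0.5429 -0.0955  0.05  ]
(array([-0.8155, -0.6213, -0.1726]), array([-0.0016, -0.0003, -0.2912]))
```

Run:
```python
from h import *
print(plan([.62,.125,.22],np.radians(94.7)))
```

```text
(array([-0.8549, -0.4658,  0.0104]), array([-0.0016, -0.0005, -0.4849]))
```

Request:
{"method": "carry_out", "body": {"plan": [[-0.855,-0.466,0,0,0,-0.485,1],[-0.855,-0.466,0,0,0,-0.485,1],[-0.855,-0.466,0,0,0,-0.485,1],[-0.855,-0.466,0,0,0,-0.485,1],[-0.855,-0.466,0,0,0,-0.485,1]]}}

```text
t: 0.6
position: [0.419, 0.3914, 0.2263]
tcp_rot: [0.132, -3.138, 0.001]
ft_force: [-0.2, 0.2, 0.1]
finger_gap: 1.0
```

Run:
```python
from h import *
print(monitor.get_state()['position'],plan([.62,.125,.22],np.radians(94.7)))
```

```text
[0.41896165 0.39140051 0.22630501] (array([-0.2966, -0.4706,  0.0105]), array([-0.0003, -0.0006,  0.002 ]))
```

Request:
{"method": "carry_out", "body": {"plan": [[-0.297,-0.47,0.02,0,0,0,1],[-0.297,-0.47,0.02,0,0,0,1],[-0.297,-0.47,0.02,0,0,0,1],[-0.297,-0.47,0.02,0,0,0,1],[-0.297,-0.47,0.02,0,0,0,1]]}}

```text
t: 1.1
position: [0.5692, 0.1919, 0.2174]
tcp_rot: [0.129, -3.139, 0.0]
ft_force: [0.2, 1.1, -0.8]
finger_gap: 1.001
```

Run:
```python
from h import *
print(monitor.get_state()['position'],plan([.62,.125,.17],np.radians(94.7)))
```

```text
[0.56924548 0.19193206 0.21742868] (array([-0.0752, -0.1181,  0.079 ]), array([-0.0001, -0.0004,  0.0001]))
```

Request:
{"method": "carry_out", "body": {"plan": [[-0.05,-0.08,0.04,0,0,0,1],[-0.075,-0.118,0.075,0,0,0,1],[-0.075,-0.118,0.075,0,0,0,1],[-0.075,-0.118,0.075,0,0,0,1],[-0.075,-0.118,0.075,0,0,0,1]]}}

```text
t: 1.6
position: [0.6186, 0.1287, 0.1729]
tcp_rot: [0.132, -3.138, -0.002]
ft_force: [0.5, 0.9, -0.2]
finger_gap: 1.001
```

Run:
```python
from h import *
snap('wrist','w1');print(monitor.get_state()['position'])
a=cv2.imread('pics/w1.png')
cv2.imwrite('pics/w1b.png',cv2.resize(a,(800,600),interpolation=2))
```

```text
[0.61872308 0.12920061 0.17333279]
```

View pics/w1b.png

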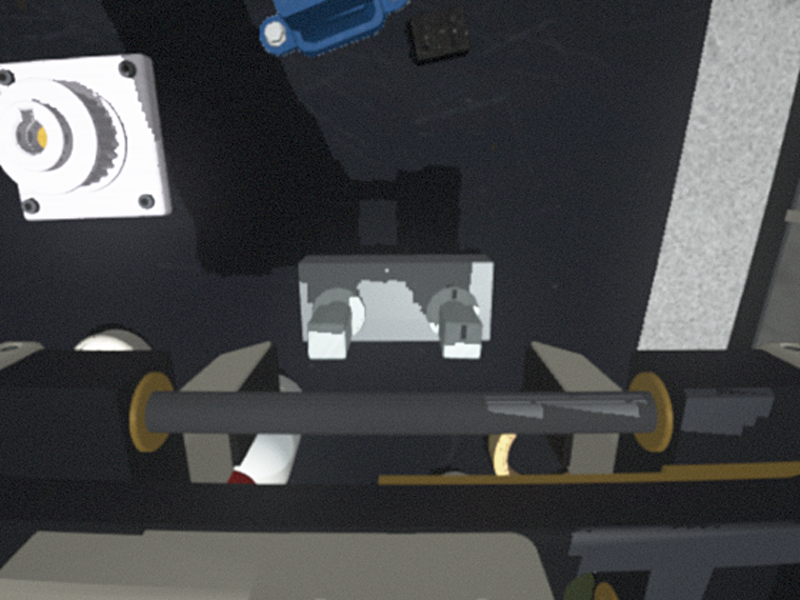

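The wrist view shows the keyed shaft on the right. It has a dark line on its head at (462,330) and on its collar at (455,293), and the key points up in the image, about world -x. The plain shaft is at left (330,335) and the pulley's bore is at (38,135). I'll enlarge for angles.

Run:
```python
from h import *
a=cv2.imread('pics/w1.png')
c1=cv2.resize(a[195:255,290:350],(480,480),interpolation=2)
c2=cv2.resize(a[60:130,0:45],(308,480),interpolation=2)
cv2.imwrite('pics/c1.png',np.hstack([c1,c2]))
```

```text
(no output)
```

View pics/c1.png

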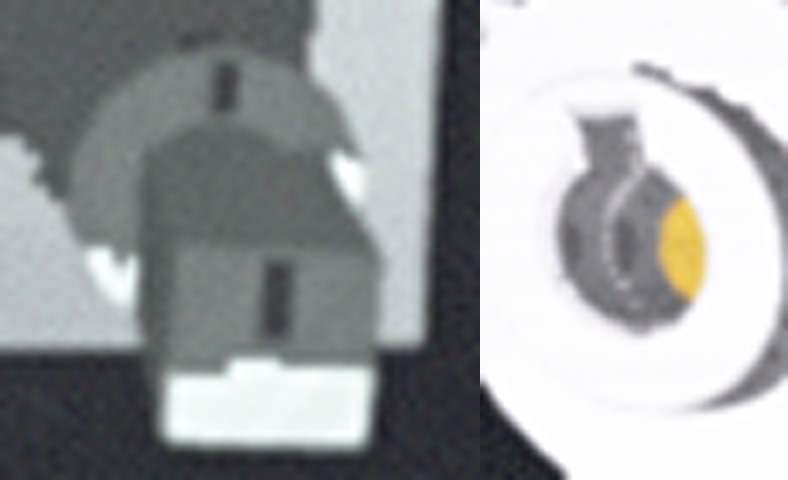

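Run:
```python
from h import *
S=load('w1')
f=lambda u,v:(290+u/8,195+v/8); g=lambda u,v:((u-480)*45/308,60+v*70/480)
for c in[(172,245),(378,250),(372,445),(160,440)]:print('head',w(S,*f(*c),z=.104).round(4))
a,b=w(S,*f(276,340),z=.104),w(S,*f(278,262),z=.104);print('hl',a.round(4),b.round(4),np.degrees(np.arctan2(*(a-b)[1::-1])))
for c in[(222,112),(228,65),(100,200),(270,400)]:print('depth',w(S,*f(*c)).round(4))
a=w(S,*f(228,65),z=.055);print('collar line',a)
for c in[(557,240),(707,240),(632,332),(610,245),(580,112),(638,112),(609,112),(780,250),(700,408)]:print('bore',c,w(S,*g(*c),z=.058).round(4),w(S,*g(*c)).round(4))
print(proj(S,[.629,.161,.104]),proj(S,[.542,-.0957,.058]))
for n in('top0','w1'):
  S=load(n);P=[]
  for dx in np.linspace(-.05,.05,41):
    pass
# head faces depth fit: top-plane centroid from top camera & wrist
for n,box in(('top0',(205,180,226,202)),('w1',(305,222,342,255))):
  S=load(n);u0,v0,u1,v1=box
  P=np.array([w(S,u,v) for v in range(v0,v1) for u in range(u0,u1)]);Q=P[(abs(P[:,2]-.104)<.004)]
  print(n,len(Q),Q.mean(0).round(4),Q.min(0).round(4),Q.max(0).round(4),cv2.minAreaRect((Q[:,:2]*1000).astype(np.float32)))
S=load('w1')
P=np.array([w(S,u,v) for v in range(40,150) for u in range(0,70)]);Q=P[abs(P[:,2]-.058)<.004]
print(len(Q),Q.mean(0),Q.min(0),Q.max(0))
```

```text
head [0.6217 0.1521 0.104 ]
head [0.6206 0.1713 0.104 ]
head [0.64   0.1733 0.104 ]
head [0.6412 0.1532 0.104 ]
hl [0.6302 0.1629 0.104 ] [0.6225 0.1622 0.104 ] 5.561943711894493
depth [0.6217 0.1625 0.0552]
depth [0.6165 0.1627 0.0543]
depth [0.6329 0.15   0.0555]
depth [0.6363 0.1631 0.1038]
collar line [0.61630369 0.16255925 0.055     ]
bore (557, 240) [ 0.544  -0.1022  0.058 ] [ 0.544  -0.1043  0.0555]
bore (707, 240) [ 0.5429 -0.0828  0.058 ] [ 0.5427 -0.0948  0.042 ]
bore (632, 332) [ 0.5543 -0.0936  0.058 ] [ 0.5544 -0.0952  0.056 ]
bore (610, 245) [ 0.5442 -0.0954  0.058 ] [ 0.5441 -0.1048  0.0462]
bore (580, 112) [ 0.529  -0.0977  0.058 ] [ 0.5289 -0.0983  0.0572]
bore (638, 112) [ 0.5286 -0.0902  0.058 ] [ 0.5286 -0.0908  0.0572]
bore (609, 112) [ 0.5288 -0.0939  0.058 ] [ 0.5287 -0.0953  0.0563]
bore (780, 250) [ 0.5436 -0.0736  0.058 ] [ 0.5436 -0.0746  0.0565]
bore (700, 408) [ 0.5629 -0.0856  0.058 ] [ 0.5636 -0.0944  0.0465]
[322.15507807 235.78632625] [18.34472399 92.93795272]
top0 90 [0.6301 0.1624 0.1039] [0.6189 0.1529 0.1001] [0.641  0.1722 0.1078] ((630.00439453125, 162.65025329589844), (21.96725082397461, 19.188913345336914), 1.2793986797332764)
w1 683 [0.63   0.1622 0.1033] [0.6204 0.152  0.1   ] [0.6408 0.1727 0.1056] ((630.7037353515625, 162.40354919433594), (20.4190673828125, 19.969919204711914), 2.7226927280426025)
1394 [ 0.54373377 -0.0935513   0.05676453] [ 0.52368515 -0.11471933  0.05400387] [ 0.56329495 -0.07399194  0.0594144 ]
```

Run:
```python
from h import *
print(plan([.6305,.1625,.13],np.radians(93.5)))
```

```text
(array([-0.0242,  0.0535,  0.0723]), array([0.0012, 0.0005, 0.0226]))
```

Request:
{"method": "carry_out", "body": {"plan": [[-0.024,0.054,0,0,0,0.022,0.5],[-0.024,0.054,0,0,0,0.022,0.5],[-0.024,0.054,0.04,0,0,0.022,0.5],[-0.024,0.054,0.07,0,0,0.022,0.5],[-0.024,0.054,0.07,0,0,0.022,0.5]]}}

```text
t: 2.15
position: [0.6284, 0.1615, 0.1288]
tcp_rot: [0.097, -3.136, 0.001]
ft_force: [-0.7, 0.3, 0.7]
finger_gap: 0.61
```

Run:
```python
from h import *
snap('wrist','w2')
print(monitor.get_state()['finger_gap'],plan([.6305,.1625,.068],np.radians(93.5)))
S=load('w2');P=np.array([w(S,u,v) for v in range(100,300) for u in range(200,380)]);Q=P[(abs(P[:,2]-.104)<.004)]
print(len(Q),Q.mean(0),cv2.minAreaRect((Q[:,:2]*1000).astype(np.float32)))
a=cv2.imread('pics/w2.png');cv2.imwrite('pics/w2c.png',cv2.resize(a[140:300,180:380],(800,640))[:600])
```

```text
0.5697442897922363 (array([-0.0019,  0.0013,  0.1039]), array([ 0.0001, -0.0018,  0.0003]))
1023 [0.62998879 0.16237646 0.1032596 ] ((630.50244140625, 162.51531982421875), (20.31728744506836, 19.761384963989258), 2.935838460922241)
```

View pics/w2c.png

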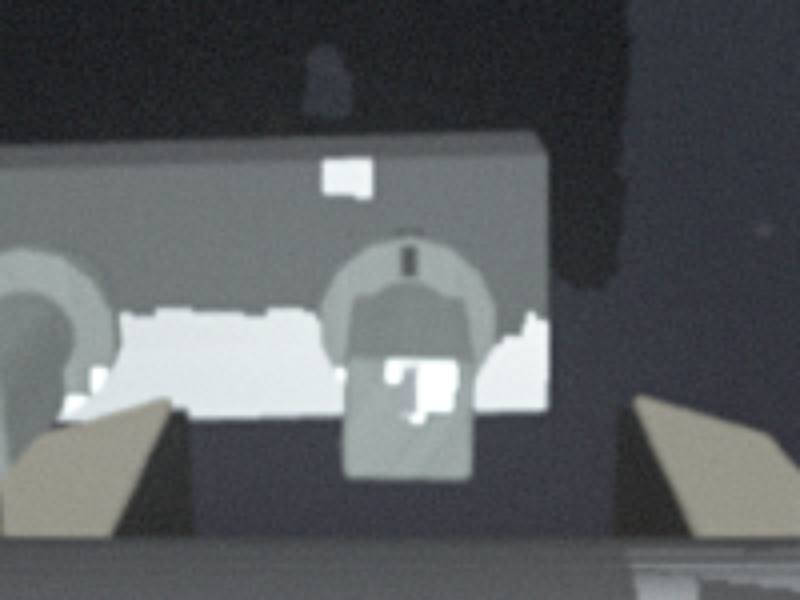

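The head is centred between the fingers (head at column 408, fingers at 172 and 635), and its line is upright. I'm descending and gripping.

Request:
{"method": "carry_out", "body": {"plan": [[-0.002,0.001,0.03,0,0,0,0.5],[-0.002,0.001,0.07,0,0,0,0.5],[-0.002,0.001,0.104,0,0,0,0.5],[-0.002,0.001,0.104,0,0,0,0.5],[-0.002,0.001,0.104,0,0,0,0.15]], "newtons": 40}}

```text
t: 2.7
position: [0.6322, 0.1614, 0.0685]
tcp_rot: [-0.093, 3.14, 0.0]
ft_force: [0.6, -0.2, 0.3]
finger_gap: 0.45
```

Request:
{"method": "carry_out", "body": {"plan": [[0,0,0,0,0,0,0.05],[0,0,0,0,0,0,0.05],[0,0,0,0,0,0,0.05],[0,0,0,0,0,0,0.05],[0,0,0,0,0,0,0.05]], "newtons": 40}}

```text
t: 3.2
position: [0.633, 0.1615, 0.0695]
tcp_rot: [-0.093, 3.138, 0.001]
ft_force: [0.0, -0.4, 5.5]
finger_gap: 0.213
```

Request:
{"method": "carry_out", "body": {"plan": [[0,0,-0.02,0,0,0,0.05],[0,0,-0.05,0,0,0,0.05],[0,0,-0.1,0,0,0,0.05],[0,0,-0.13,0,0,0,0.05],[0,0,-0.13,0,0,0,0.05]]}}

```text
t: 3.7
position: [0.6337, 0.1616, 0.1497]
tcp_rot: [-0.093, 3.136, 0.001]
ft_force: [0.1, -0.1, -1.2]
finger_gap: 0.213
```

Run:
```python
from h import *
for i in range(3):
  s=monitor.get_state();print(s['position'],R.from_rotvec(s['tcp_rot']).as_euler('zyx',degrees=True),s['ft_force'],s['finger_gap'])
print(plan([.544,-.094,.146],np.radians(93)))
```

```text
[0.63374702 0.16156098 0.14965478] [ 176.61970331    0.26644288 -179.94609421] [ 0.14532124 -0.08528342 -1.18528311] 0.21300457254177996
[0.63374702 0.16156098 0.14965478] [ 176.61970331    0.26644288 -179.94609421] [ 0.14532124 -0.08528342 -1.18528311] 0.21300457254177996
[0.63374702 0.16156098 0.14965478] [ 176.61970331    0.26644288 -179.94609421] [ 0.14532124 -0.08528342 -1.18528311] 0.21300457254177996
(array([ 0.1745, -0.4164,  0.005 ]), array([0.0006, 0.0045, 0.0063]))
```

Run:
```python
from h import *
S=load('top0')
for p in[(267,135),(268,145),(268,160),(318,158)]:print(w(S,*p).round(3))
print(plan([.56,.0,.145],np.radians(93.5)))
print(plan([.603,-.094,.123],np.radians(93.5)))
```

```text
[0.734 0.037 0.132]
[0.719 0.037 0.112]
[0.706 0.04  0.05 ]
[ 0.709 -0.083  0.021]
(array([ 0.1386, -0.2616,  0.0069]), array([ 0.0006,  0.0045, -0.002 ]))
(array([ 0.0765, -0.4222,  0.0438]), array([ 0.0006,  0.0045, -0.002 ]))
```

Request:
{"method": "carry_out", "body": {"plan": [[0.05,-0.06,0,0,0.004,0,0.05],[0.0765,-0.14,0,0,0.004,0,0.05],[0.0765,-0.22,0,0,0.004,0,0.05],[0.0765,-0.3,0,0,0.004,0,0.05],[0.0765,-0.38,0.02,0,0.004,0,0.05]]}}

```text
t: 4.2
position: [0.5997, -0.0712, 0.1346]
tcp_rot: [0.093, -3.137, 0.001]
ft_force: [1.5, -0.3, -1.2]
finger_gap: 0.213
```

Request:
{"method": "carry_out", "body": {"plan": [[0,-0.042,0.024,0,0,0,0.05],[0,-0.042,0.024,0,0,0,0.05],[0,-0.042,0.024,0,0,0,0.05],[0,-0.042,0.024,0,0,0,0.05],[0,-0.042,0.024,0,0,0,0.05]]}}

```text
t: 4.7
position: [0.6014, -0.0921, 0.1201]
tcp_rot: [0.097, -3.136, -0.001]
ft_force: [-0.9, 0.6, -2.4]
finger_gap: 0.217
```

Run:
```python
from h import *
snap('wrist','w3');s=monitor.get_state();print(s['position'],s['tcp_rot'],s['ft_force'])
S=load('w3');u,v=proj(S,[.5438,-.0935,.058]);print(u,v)
a=cv2.imread('pics/w3.png');print(a.shape)
u,v=int(u),int(v);y0=max(v-60,0);x0=u-80
cv2.imwrite('pics/w3c.png',cv2.resize(a[y0:y0+120,x0:x0+160],(800,600),interpolation=2));print(x0,y0)
cv2.imwrite('pics/w3s.png',a)
```

```text
[ 0.60145142 -0.09236944  0.12024778] [ 9.69588004e-02 -3.13645917e+00 -7.70448537e-04] [-0.39953509  0.19339594 -2.19890994]
283.63285196662355 140.66988995793048
(420, 560, 3)
203 80
```

View pics/w3c.png

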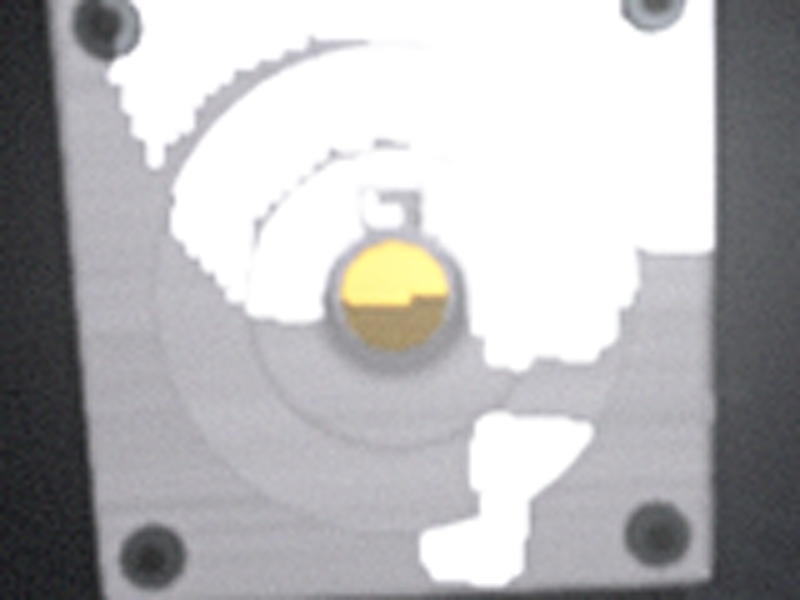

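View pics/w3s.png

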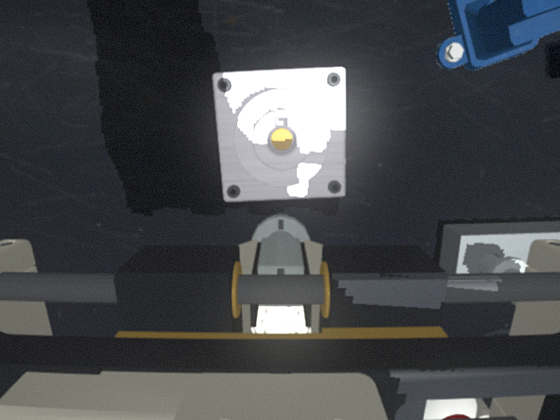

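Run:
```python
from h import *
S=load('w3');s=monitor.get_state();Rt=R.from_rotvec(s['tcp_rot']).as_matrix()
f=lambda u,v:(203+u/5-.4,80+v/5-.4)
c=w(S,*f(395.5,302),z=.058);k=w(S,*f(391,188),z=.058);print('bore',c,'key',k,'ang x axis',np.degrees(np.arctan2(*(c-k)[1::-1])), np.linalg.norm(c-k))
for p in[(323,302),(468,302),(395,375),(395,230)]:print(w(S,*f(*p),z=.058))
# plate edges
e=[w(S,*f(*p),z=.014) for p in[(50,30),(100,570),(713,30),(712,570)]]
for a,b in((0,1),(2,3)):print('edge ang',np.degrees(np.arctan2(*(e[b]-e[a])[1::-1])))
print('tool -x ang',np.degrees(np.arctan2(-Rt[1,0],-Rt[0,0])))
a=cv2.imread('pics/w3.png');cv2.imwrite('pics/w3d.png',cv2.resize(a[200:340,220:340],(514,600),interpolation=2))
p=s['position']
L=lambda x,y,z:proj(S,p+Rt@np.array([x,y,z]))
print('collar pred: key edge',L(.017,0,.012),'L',L(0,-.017,.012),'R',L(0,.017,.012),'head top',[L(x,y,-.037).round(1) for x in(.01,-.01) for y in(-.01,.01)])
for r in (50,70,90,110):print(S['d'][205:235:3,281].round(3)) if r==50 else 0
```

```text
bore [ 0.54343809 -0.09482379  0.058     ] key [ 0.52867131 -0.0963479   0.058     ] ang x axis 5.892741883597254 0.014845221102565245
[ 0.544034   -0.10454085  0.058     ]
[ 0.542833   -0.08510437  0.058     ]
[ 0.55317397 -0.09427936  0.058     ]
[ 0.53403897 -0.09548144  0.058     ]
edge ang 6.235866787719127
edge ang 6.230206851879078
tool -x ang 3.5413561370330573
collar pred: key edge [280.2099925  220.94564178] L [250.24261566 249.51414615] R [310.17316967 249.46271367] head top [array([256.2, 273.4]), array([304.7, 273.4]), array([257.2, 315.4]), array([303.6, 315.4])]
[0.288 0.289 0.289 0.184 0.179 0.179 0.181 0.181 0.183 0.179]
```

View pics/w3d.png

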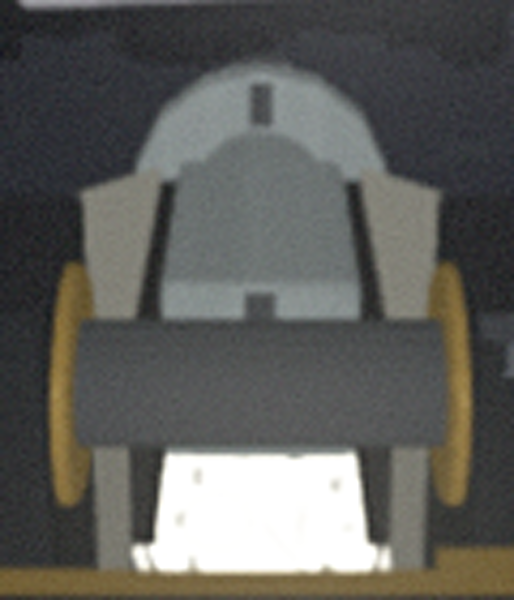

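The bore mouth is centred at crop (395,302) and the slot's end is at (391,188), so the pulley's x axis is at about 6°. Both the collar and the head appear about 3 mm toward +tool x, which matches where the grip closed. I'll aim the shaft axis with that offset.

Run:
```python
from h import *
print(plan([.5466,-.0948,.120],np.radians(96)))
```

```text
(array([0.0915, 0.0016, 0.0007]), array([ 0.0006, -0.0034, -0.041 ]))
```

Request:
{"method": "carry_out", "body": {"plan": [[0.04,0.0016,0,0,-0.003,-0.041,0.05],[0.0915,0.0016,0,0,-0.003,-0.041,0.05],[0.0915,0.0016,0,0,-0.003,-0.041,0.05],[0.0915,0.0016,0,0,-0.003,-0.041,0.05],[0.0915,0.0016,0,0,-0.003,-0.041,0.05]]}}

```text
t: 5.25
position: [0.5478, -0.096, 0.1209]
tcp_rot: [-0.162, 3.136, -0.0]
ft_force: [0.2, 0.8, -1.3]
finger_gap: 0.216
```

Run:
```python
from h import *
snap('wrist','w4');s=monitor.get_state();print(s['position'],s['ft_force'],s['finger_gap'])
print(plan([.5466,-.0948,.105],np.radians(96)))
a=cv2.imread('pics/w4.png');cv2.imwrite('pics/w4d.png',cv2.resize(a[180:300,200:360],(800,600),interpolation=2))
```

```text
[ 0.54774243 -0.09607298  0.12072352] [ 0.53661191  0.00292436 -1.53806514] 0.21513073600196247
(array([0.0017, 0.0023, 0.0262]), array([-0.    ,  0.0009, -0.0017]))
```

View pics/w4d.png

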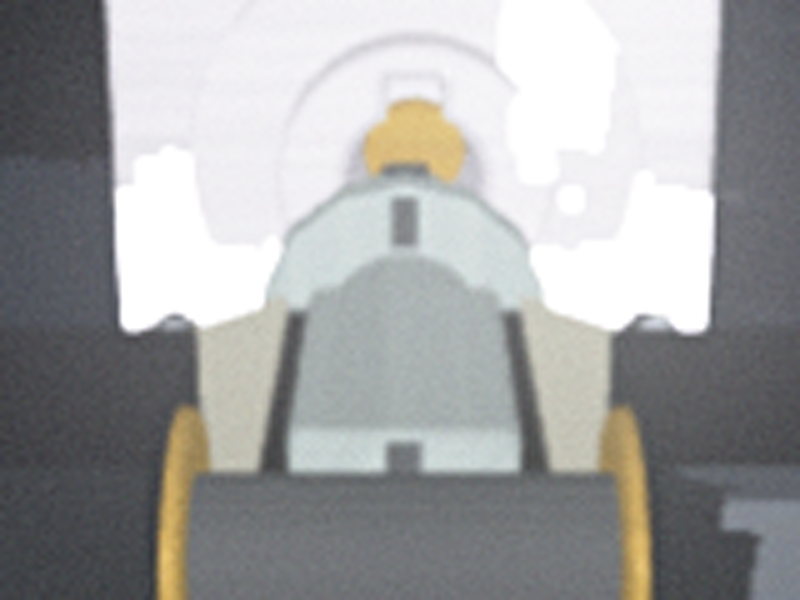

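Run:
```python
from h import *
S=load('w4');s=monitor.get_state();p=s['position'];Rt=R.from_rotvec(s['tcp_rot']).as_matrix()
f=lambda u,v:(200+u/5-.4,180+v/5-.4)
T=lambda P:(Rt.T@(P-p)*1000).round(2)
print('tool-frame mm: hub centre from front edge',T(w(S,*f(414,35),z=.058))-[20,0,0],' from keyway end',T(w(S,*f(414,75),z=.058))-[15,0,0])
print('hub front edge w/ shaft map',T(np.array([.5434,-.0948,.058])))
for zz in(.012,.0145):print('axis from collar top rim',T(w(S,*f(404,184),z=p[2]-zz))-[17,0,0],'head',T(w(S,*f(404,430),z=p[2]+.0345+.012-zz+.0025))-[10,0,0])
S=load('w3')
```

```text
tool-frame mm: hub centre from front edge [ 5.67  1.37 62.7 ]  from keyway end [ 4.93  1.38 62.71]
hub front edge w/ shaft map [ 4.24  1.72 62.72]
axis from collar top rim [ 2.43 -0.13 11.98] head [  3.32  -0.22 -37.01]
axis from collar top rim [ 1.67 -0.12 14.48] head [  2.11  -0.22 -34.51]
```

The shaft's line is at column 404 and the slot centre is at 414, about 1.5 mm off in tool y. It also needs about 1.8 mm more in tool x. I'll correct that and lower gently.

Request:
{"method": "carry_out", "body": {"plan": [[0.003,0.0024,0,0,0,0,0.05],[0.003,0.0024,0.008,0,0,0,0.05],[0.003,0.0024,0.016,0,0,0,0.05],[0.003,0.0024,0.024,0,0,0,0.05],[0.003,0.0024,0.028,0,0,0,0.05]]}}

```text
t: 5.8
position: [0.5442, -0.0951, 0.1026]
tcp_rot: [0.16, -3.136, -0.001]
ft_force: [1.0, 0.9, -0.8]
finger_gap: 0.224
```

Run:
```python
from h import *
s=monitor.get_state();print(s['position'],s['ft_force'],s['ft_torque'])
```

```text
[ 0.54416179 -0.09514221  0.10255066] [ 1.0391431   0.8764515  -0.79824411] [ 0.11378529 -0.0213829   0.0023537 ]
```

Request:
{"method": "carry_out", "body": {"plan": [[0,0,0.003,0,0,0,0.05],[0,0,0.006,0,0,0,0.05],[0,0,0.009,0,0,0,0.05],[0,0,0.01,0,0,0,0.05],[0,0,0.01,0,0,0,0.05]]}}

```text
t: 6.3
position: [0.5444, -0.0953, 0.0973]
tcp_rot: [0.16, -3.137, -0.0]
ft_force: [1.5, 0.4, -2.3]
finger_gap: 0.22
```

Run:
```python
from h import *
for i in range(3):
  s=monitor.get_state();print(s['position'],s['ft_force'],s['ft_torque']);snap('wrist','w5')
S=load('w5');p=s['position'];Rt=R.from_rotvec(s['tcp_rot']).as_matrix();print(plan(p,np.radians(96)))
```

```text
[ 0.54435594 -0.09534251  0.09732369] [ 1.46238851  0.35473399 -2.28110978] [ 0.16864119 -0.08824753  0.02557494]
[ 0.54435651 -0.09532254  0.09738205] [ 0.65714179  0.15066516 -2.61672156] [ 0.15895878 -0.07353867 -0.0194577 ]
[ 0.54433135 -0.09531966  0.09737761] [ 0.53052229  0.42574218 -1.69324994] [ 0.13573272 -0.09836764  0.03596509]
(array([-0., -0.,  0.]), array([ 0.0001, -0.0009, -0.0025]))
```

Request:
{"method": "carry_out", "body": {"plan": [[0,0,0.002,0,0,0,0.05],[0,0,0.004,0,0,0,0.05],[0,0,0.006,0,0,0,0.05],[0,0,0.008,0,0,0,0.05],[0,0,0.008,0,0,0,0.05]]}}

```text
t: 6.95
position: [0.5444, -0.0953, 0.0927]
tcp_rot: [0.16, -3.137, -0.0]
ft_force: [-0.5, -0.0, 1.6]
finger_gap: 0.216
```

Run:
```python
from h import *
s=monitor.get_state();print(s['position'],s['ft_force'],s['ft_torque'],s['finger_gap'])
snap('wrist','w6');a=cv2.imread('pics/w6.png');cv2.imwrite('pics/w6d.png',cv2.resize(a[170:290,200:360],(800,600),interpolation=2))
```

```text
[ 0.54442375 -0.09534157  0.09266774] [-0.46981219 -0.02826337  1.61806066] [ 0.18660263 -0.03398742 -0.02137743] 0.21579532810378965
```

Request:
{"method": "carry_out", "body": {"plan": [[0,0,0.001,0,0,0,0.05],[0,0,0.002,0,0,0,0.05],[0,0,0.003,0,0,0,0.05],[0,0,0.004,0,0,0,0.05],[0,0,0.005,0,0,0,0.05]]}}

```text
t: 7.5
position: [0.5444, -0.0954, 0.0896]
tcp_rot: [0.16, -3.137, -0.0]
ft_force: [-0.1, -0.0, 3.8]
finger_gap: 0.216
```

Request:
{"method": "carry_out", "body": {"plan": [[0,0,0.002,0,0,0,0.05],[0,0,0.004,0,0,0,0.05],[0,0,0.006,0,0,0,0.05],[0,0,0.008,0,0,0,0.05],[0,0,0.01,0,0,0,0.05]]}}

```text
t: 8.0
position: [0.5445, -0.0953, 0.0836]
tcp_rot: [0.16, -3.137, -0.0]
ft_force: [0.0, 0.4, 5.0]
finger_gap: 0.213
```

Run:
```python
from h import *
s=monitor.get_state();print(s['position'],s['ft_force'],s['ft_torque'],s['finger_gap'])
snap('wrist','w7');a=cv2.imread('pics/w7.png');cv2.imwrite('pics/w7d.png',cv2.resize(a[180:300,200:360],(800,600),interpolation=2))
```

```text
[ 0.54446483 -0.09533997  0.08361514] [2.41535789e-03 4.20357802e-01 5.00058661e+00] [0.25484947 0.17261302 0.00781054] 0.21288734905129028
```

View pics/w7d.png

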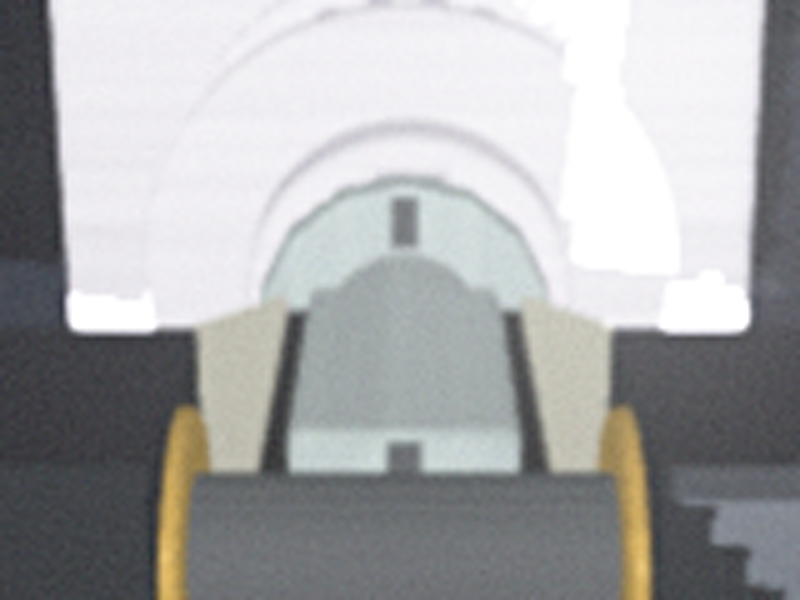

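The collar and head are at the same pixels as before, so the shaft hasn't slipped in the grip. The hub is close under the collar and the force follows the spring, so the key is in. I'm pushing on.

Request:
{"method": "carry_out", "body": {"plan": [[0,0,0.002,0,0,0,0.05],[0,0,0.004,0,0,0,0.05],[0,0,0.006,0,0,0,0.05],[0,0,0.008,0,0,0,0.05],[0,0,0.008,0,0,0,0.05]], "newtons": 55}}

```text
t: 8.55
position: [0.5444, -0.0954, 0.0788]
tcp_rot: [0.16, -3.137, -0.0]
ft_force: [0.4, 1.5, 5.3]
finger_gap: 0.213
```

Request:
{"method": "carry_out", "body": {"plan": [[0,0,0.0005,0,0,0,0.05],[0,0,0.001,0,0,0,0.05],[0,0,0.0015,0,0,0,0.05],[0,0,0.002,0,0,0,0.05],[0,0,0.002,0,0,0,0.05]]}}

```text
t: 9.05
position: [0.5445, -0.0954, 0.0778]
tcp_rot: [0.16, -3.137, 0.0]
ft_force: [-1.5, 0.1, 6.1]
finger_gap: 0.209
```

Request:
{"method": "carry_out", "body": {"plan": [[0,0,0.0005,0,0,0,0.05],[0,0,0.001,0,0,0,0.05],[0,0,0.0015,0,0,0,0.05],[0,0,0.002,0,0,0,0.05],[0,0,0.002,0,0,0,0.05]]}}

```text
t: 9.55
position: [0.5445, -0.0953, 0.0775]
tcp_rot: [0.16, -3.137, 0.001]
ft_force: [-3.3, 1.2, 13.4]
finger_gap: 0.219
```

Request:
{"method": "carry_out", "body": {"plan": [[0,0,0.0005,0,0,0,0.05],[0,0,0.001,0,0,0,0.05],[0,0,0.001,0,0,0,0.05],[0,0,0.001,0,0,0,0.05],[0,0,0.001,0,0,0,0.05]]}}

```text
t: 10.05
position: [0.5445, -0.0953, 0.0774]
tcp_rot: [0.16, -3.137, 0.001]
ft_force: [-4.6, 1.2, 18.6]
finger_gap: 0.213
```

Run:
```python
from h import *
for i in range(3):
  snap('wrist','w8');s=monitor.get_state();print(s['position'],s['ft_force'],s['finger_gap'])
snap('side','s8')
a=cv2.imread('pics/w8.png');b=cv2.imread('pics/s8.png')
cv2.imwrite('pics/v8.png',np.hstack([cv2.resize(a[180:300,210:350],(400,343),interpolation=2),cv2.resize(b[165:325,215:335],(400,533),interpolation=2)[-343:]]))
S=load('w8');print(w(S,281,220),'plain:',w(load('s8'),310,192))
```

```text
[ 0.54449121 -0.09529538  0.077437  ] [-4.86755079  2.09429208 18.26042401] 0.21134996441553458
[ 0.54454331 -0.09533665  0.07747128] [-4.72298464  1.86657031 19.87054507] 0.2173382547245709
[ 0.5445364  -0.09530277  0.077449  ] [-4.58560923  0.27417945 18.71050237] 0.21146822759720807
[ 0.52777002 -0.09689571  0.06351217] plain: [0.63780729 0.08119098 0.1011173 ]
```

View pics/v8.png

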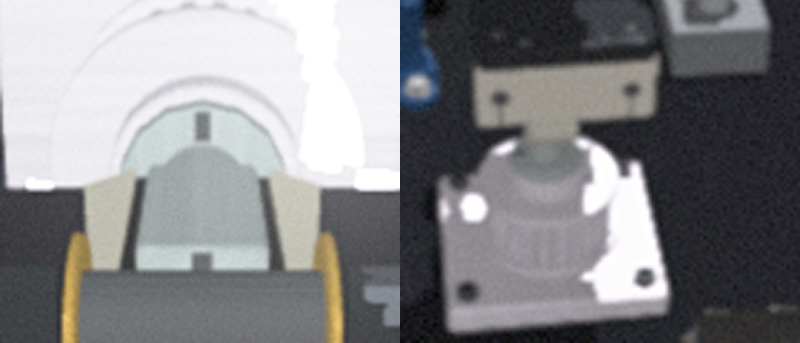

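The wrist crop shows the collar sitting on the hub, with its line at (202,125). The side crop shows no gap between them. The collar top measures z 0.0635 m, which is 0.058 plus the 5 mm collar, so the shaft is home and held under a steady push.

```bash
python3 -c "
from plant import ticket;print(ticket.sign_off())"
```

```text
the job is handed in; nothing more can be done
None
```

The keyed shaft is home in the pulley with its key in the keyway. I handed the job in at about 10.3 s, with the arm still gripping the shaft and pushing down.

**What I did:** I picked the keyed shaft out of the socket at y ≈ 0.16, which I identified by its engraved lines. I turned it to the keyway's angle of about 6°, lowered it into the bore and pushed against the spring plunger until the collar stopped on the hub.

**Last checks:**
- **Height:** the tool centre point (TCP) stopped at z = 0.0774 m, against 0.0775 m predicted for the shaft being home. Another 0.6 mm of commanded push moved it only about 0.1 mm.
- **Push:** the wrist force held at about 18–20 N downward, against the 8 N the spring needs. There was also about 5 N of sideways load.
- **Collar:** its top measured z = 0.0635 m, which fits the hub's 0.058 m plus a collar about 5 mm thick. The pictures show it on the hub with no visible gap.
- **Grip and plain shaft:** the shaft did not slip in the fingers when checked halfway in. The plain shaft still stands in the rack.

**What disagreed or went unchecked:**
- **Grip offset:** the grip closed about 3 mm off centre along the tool's x axis, and my estimates of that offset varied by about 1 mm. I corrected for it before inserting.
- **Key:** it could not be seen once inside. That it is in the keyway follows from the depth reached and from the force rising as the spring's would.

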